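Unhook a crank arm from a barbed hanger and stand it in the parts holder

ROBOT

A 7-joint arm with a two-finger parallel gripper is mounted at the origin on the work surface. World frame = base frame: x ahead of the robot, y to its left, z up, the work surface at z = 0. Lengths are in m, angles in rad, forces in N, time in s.
With the tool pointing down it reaches from about 0.425 to 0.875 m from the base axis. Payload 8.4 kg.
Tool frame: the origin (TCP) lies on the centre line of the jaws, within the pads' length; the fingertips stand arm.tcp_to_tips ahead of it and the grasp point (between the pads) lies 3 mm ahead of it (arm.tcp_to_tips is the distance from the TCP to the fingertips, in m); z points along the fingers, y is the line along which they close (so a half turn about z gives the same grasp; the last joint's range is limited). The gripper opens to 87 mm and grips with 3 to 60 N. Pads are 19 mm wide; open, the fingers measure 117 mm over their backs; the gripper's body (75 mm by 190 mm) begins 51 mm behind the grasp point.
Start: joints at [1.217, 0.333, 0.04, 1.465, -0.013, 1.343, -0.059], TCP at [0.164, -0.629, 0.245] pointing down, gripper open.
Joint ranges: [-2.58, 2.58], [-0.38, 2.09], [-1.3, 1.39], [0.25, 2.4], [-1.5, 4.64], [0.08, 2.09], [-2.65, 2.65]. Speed limits (rad/s): [2.22, 2.22, 2.79, 2.79, 3.14, 3.14, 3.14].

INTERFACE

Orientations are given as a unit quaternion [w, x, y, z].
In Python, from bench import arm gives the robot as it stands.
- The arm moves only by the tool apply_moves, never from a script. Its argument "series" is a list of rows, each an object of numbers: "tx", "ty", "tz": the shift along the world's x, y, z in mm; "wx", "wy", "wz": the turn, a rotation vector about the world's x, y, z in degrees. A call has 1 to 10 rows; each row is the pose to reach, as a shift and turn from the pose commanded when the call began; what a row does not reach only later rows make up. A row lasts 1/8 s, in which the tool goes at most 62.5 mm and 10.7 degrees, less where a joint would pass 70% of its speed; a pose out of reach is approached as far as the arm can. A call with a gripper value outside its range is refused whole. "grip" is the closure, from 0 (fully open) to 1 (shut), set as the call begins (left out, the last holds). The fingers move at their own pace and stop on an object; "grip_force" is the grip in N (left out, the last holds). Time passes only in rows, so rows that repeat a pose let the fingers close. It gives the time, the measured TCP pose, the force, the opening and the grip force at its end, in the units of the state.
- arm.observe(): the state, without advancing time (a new reading comes with each control period).
- arm.read_camera(name): name is "scene" or "top" or "wrist"; returns the picture (384x512x3 uint8, red, green, blue); there is no depth.
- arm.calibration(name): a dict with "camera_matrix" (3x3 intrinsics, pixels), "k1" (the pictures are not rectified: a ray, as slopes to the right and down, at radius r is drawn at 1 + k1 r^2 times it, then the intrinsics apply), "rvec" (rotation vector, rad) and "tvec" (3), from world to camera coordinates, as OpenCV has them. Camera axes: x right, y down, z forward; pixel columns grow to the right and rows downward; lengths in m; the calibration is good to about 2 mm. A picture is of the moment at which its call begins: read the wrist's pose just before it. calibration takes no time and is no camera call; for the wrist camera it gives the pose at the moment of the call.
- arm.hand_in(): hands the job in; it is judged then, once.
The state is a dict: "time_s": time; "joint_pos": joint angles; "joint_vel": joint speeds; "joint_torque": joint torques, N m; "eef_pos": TCP position; "tcp_rot": TCP orientation; "force": force on the tool from outside, world axes, zero at the start; "ft_torque": the same for the moment, N m; "grip_width": finger opening in m; "grasp_force": force on a finger pad.
Only numpy, scipy, OpenCV 4.12 (cv2) and the standard library are available. Lean on these libraries where they do the work, as an engineer would, in place of code of your own. Each camera call takes 0.05 s, during which the arm holds its last target. There are 200 camera calls.

TASK

Take the hanging crank arm off the barbed hook without straining the hook: raise it off the bar, tilt it in line with the upturned nose and back its eye out over the barb tip. Then lower it upright, spindle end down, into the open pocket of the parts holder, let go of it only once it stands on the pocket floor, and leave the other things alone.

Things in the scene. Friction and masses are not known exactly. Their poses are not given: they have to be found in the camera images.
- stand: Heavy dark steel hook stand, fixed to the bench: base plate 160 x 110 x 10 mm, a post at local x = -46 mm, and a bright steel bar, 8 mm diameter, its axis level along local x, 205 mm above the bench, from the post (no higher than the bar) to the bend at local x = 30 mm. The hook points along local +x, away from the robot give or take its yaw. Origin: at bench level, z up.
- bend (a point): Point on the bar's axis where the nose begins: the 8 mm bar bends upward there, nominally in the stand's x-z plane and 38 degrees above level, and runs 42 mm further to the centre of its rounded end. The nose has been knocked in use and is up to 12 degrees steeper or flatter, and up to 9 degrees off to either side; this is not measured and must be felt or seen.
- nose_end (a point): Where the centre of the nose's rounded end would be if it had not been knocked. On the upper side of the nose's last 10 mm a barb, 4 mm thick, points up and back to the post and rises 5 mm above the nose's surface, so nose and barb together are 13 mm deep. The nose does not give; more than 10 N between crank arm and hook strains it.
- crank: Loose aluminium bicycle crank arm with a black inlay, 0.15 to 0.26 kg, hanging by its pedal eye on the level bar, the eye's centre 4 mm below the bar's axis. Origin: centre of the round eye. Local x: the eye's axis, pointing as the stand's x does; z: from spindle end to eye, up as it hangs. Eye: 16 mm hole, 28 mm outside, 14 mm long along x. It leaves the nose only tilted nearly in line with it.
- spindle_end (a point): Centre of the crank arm's spindle boss, a disc of 36 mm diameter and 20 mm thick (along the crank's x), 140 mm from the eye's centre along the crank's -z. The arm between eye and boss is 28 mm wide (along y) with flat parallel sides and 14 mm thick (along x); it can be pinched across y at the height of the eye and just below.
- holder: Grey sheet-steel parts holder, fixed to the bench: an upright open-topped pocket, 36 x 50 mm outside (x, y), 30 x 44 mm inside, 90 mm high, on a 130 x 130 x 3 mm foot. Origin: centre of its underside, z up, its x and y along the pocket's sides. The crank arm's x goes along the holder's x (either way round).
- pocket (a point): Centre of the pocket's inner floor, 3 mm above the bench. With the crank standing on it, the spindle boss's centre is about 18 mm above this point and the eye's centre about 158 mm above it; the crank may lean a little in the pocket.
- oil: Bystander: green oil bottle, 44 mm diameter, 120 mm tall, standing. Origin: centre of its underside.
- spanner: Bystander: steel spanner lying flat on the bench. Origin: centre of its underside.
- pedal: Bystander: black bicycle pedal lying flat, 75 x 84 x 22 mm. Origin: centre of its underside.
There are look-alikes about, which are no part of the job. Of the things that look like the crank, the largest one is meant. What is meant by the stand is not pink, and is the larger of those in its own colour.

How it is judged:
On the way, in this order (a step that is already met when the one before it is completed fails the run):
1. the crank arm is off the hook, held by the gripper (distance between crank and bend above 0.064 m and contact force between the fingers and crank above 0.5 N and contact force between crank and stand below 0.1 N and height (world z) of spindle_end above 0.03 m), for 0.2 s.
2. the crank arm stands on the pocket floor, spindle end down, while still held (z of spindle_end in the frame of pocket below 0.024 m and horizontal distance between spindle_end and pocket below 0.02 m and angle between crank's own z axis and vertical below 0.4 rad and contact force between the fingers and crank above 0.5 N), for 0.1 s.
At the end, for the whole second after the job is handed in: The crank arm stands in the holder's pocket, spindle end down: the boss's centre under 24 mm above the pocket floor and within 20 mm of its centre, leaning less than 0.4 rad, at rest and released (z of spindle_end in the frame of pocket below 0.024 m and horizontal distance between spindle_end and pocket below 0.02 m and angle between crank's own z axis and vertical below 0.4 rad and linear speed of crank below 0.02 m/s and contact force between the fingers and crank below 0.05 N); the robot touches nothing.
It fails at once if the hook is strained: crank arm and hook push on each other with more than 10 N (contact force between crank and stand above 10 N).
It fails at once if the robot knocks the hook stand (contact force between any of the arm, the fingers and stand above 15 N).
It fails at once if a bystander is shoved more than 20 mm (distance of any of oil, spanner, pedal from where it was at the start of the episode above 0.02 m).
It also fails if it takes over 72 s, if anything falls off the work surface, if the arm or the gripper's body presses on something with over 40 N, if the wrist force passes 120 N, or if a joint passes its speed limit or range.

## Working session

There is one attempt and no reset: what is moved stays moved. The work goes in short steps, Python scripts to look and compute and a tool call to move; the robot and the scene stay as the last step left them, time stands still between calls to the robot, and variables do not carry over. Pictures are saved under pics/ and viewed, at most 10 in all, crops included, and the job is handed in when it is done.

Besides the shell and the picture viewer there is one more tool, called after ">>>" as name([rows], argument=value, ...), one row to a line, values as JSON. apply_moves: Moves the arm, as the interface text tells. Its arguments: {"type":"object","properties":{"series":{"type":"array","items":{"type":"object","properties":{"tx":{"type":"number"},"ty":{"type":"number"},"tz":{"type":"number"},"wx":{"type":"number"},"wy":{"type":"number"},"wz":{"type":"number"}}}},"grip":{"type":"number"},"grip_force":{"type":"number"}},"required":["series"]}

```bash
mkdir -p pics; ls; cat > h.py <<'E'
import numpy as np, cv2
from bench import arm
def cal(n):
    c=arm.calibration(n); R=cv2.Rodrigues(np.array(c["rvec"],float))[0]
    return np.array(c["camera_matrix"],float),float(c["k1"]),R,np.array(c["tvec"],float).ravel()
def ray(c,uv):
    K,k1,R,t=c
    d=np.array([[(uv[0]-K[0,2])/K[0,0],(uv[1]-K[1,2])/K[1,1]]])[0]
    s=d.copy()
    for _ in range(30): s=d/(1+k1*(s@s))
    v=R.T@np.array([s[0],s[1],1.]); return -R.T@t, v/np.linalg.norm(v)
def onz(c,uv,z):
    o,v=ray(c,uv); return o+v*(z-o[2])/v[2]
def tri(*prs):
    A=0;b=0;L=[ray(*p) for p in prs]
    for o,v in L:
        P=np.eye(3)-np.outer(v,v);A=A+P;b=b+P@o
    X=np.linalg.solve(A,b)
    return X,[float(np.linalg.norm((np.eye(3)-np.outer(v,v))@(X-o))) for o,v in L]
def proj(c,X):
    K,k1,R,t=c;p=R@np.asarray(X,float)+t;s=p[:2]/p[2];s=s*(1+k1*(s@s));return K[:2,:2]@s+K[:2,2]
def snap(n,f=None):
    im=arm.read_camera(n); 
    if f: cv2.imwrite("pics/"+f,im[:,:,::-1])
    return im
E
python3 - <<'E'
from h import *
np.set_printoptions(precision=4,suppress=True)
a=snap("scene");b=snap("top")
np.save("s0.npy",a);np.save("t0.npy",b)
cv2.imwrite("pics/st0.png",np.vstack([a,b])[:,:,::-1]) 
im=np.hstack([a,b]);cv2.imwrite("pics/s0.png",cv2.resize(a,(800,600),interpolation=cv2.INTER_CUBIC)[:,:,::-1]);cv2.imwrite("pics/t0.png",cv2.resize(b,(800,600),interpolation=cv2.INTER_CUBIC)[:,:,::-1])
for n in("scene","top","wrist"):
    c=cal(n);print(n,c[0][0,0],c[1],-c[2].T@c[3],c[2][2])
o=arm.observe();print(o, arm.tcp_to_tips)
E
```

```text
pics
scene 427.0739409294101 -0.11199646719870686 [ 1.0122 -0.854   0.8609] [-0.3912  0.7214 -0.5715]
top 378.86026395433777 0.04038960147287633 [0.3392 0.0322 1.0824] [ 0.221   0.0102 -0.9752]
wrist 268.8170771242884 0.007971147728460236 [ 0.2288 -0.612   0.3843] [-0.2417 -0.0622 -0.9683]
{'time_s': 0.1, 'joint_pos': array([ 1.2168,  0.3338,  0.0399,  1.4662, -0.0134,  1.3433, -0.0585]), 'joint_vel': array([ 0.0015, -0.0025,  0.0007, -0.0026, -0.0018,  0.0008, -0.0004]), 'joint_torque': array([  0.0037, -65.781 ,   1.3392, -40.4703,  -0.0597,   0.0411,
         0.0001]), 'eef_pos': array([ 0.1637, -0.6286,  0.2438]), 'tcp_rot': array([-0.0007,  0.9919,  0.1271, -0.0002]), 'force': array([-0.028 ,  0.3281, -0.4348]), 'ft_torque': array([ 0.0017, -0.0429,  0.0468]), 'grasp_force': 0.0, 'grip_width': 0.08685619280389074} 0.022
```

View pics/s0.png

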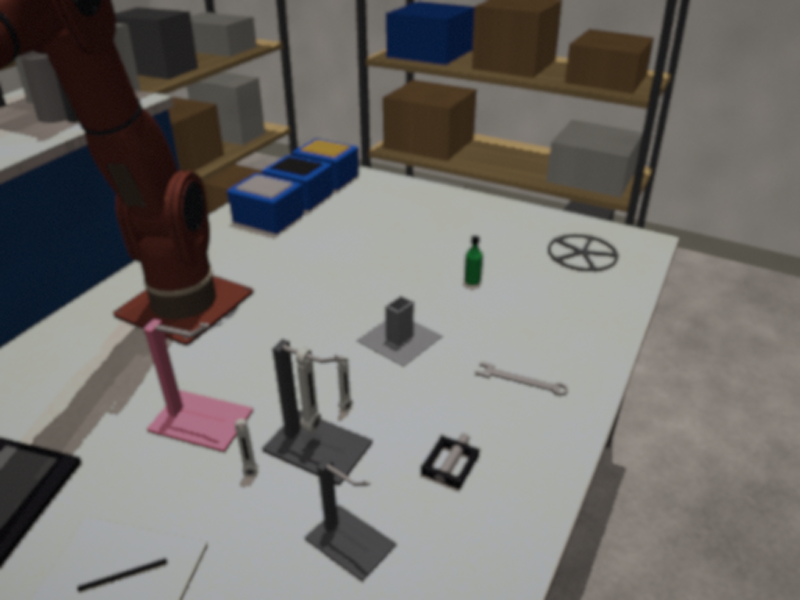

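View pics/t0.png

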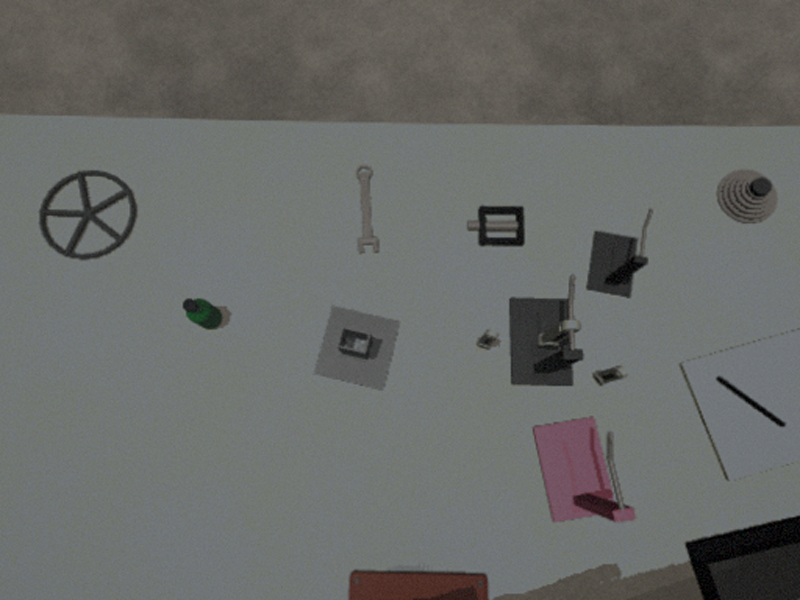

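Candidates in the scene view: the crank at (308,390) hanging on the dark stand is the largest. Two smaller upright look-alikes stand at (344,380) and (247,445). For the stand, the large dark one has its base at (318,445). The small dark one is at (350,540) and the pink one at (200,418). I choose the large dark stand and the hanging crank. The holder is at (400,330) in the scene view and (357,345) in the top view.

```bash
python3 - <<'E'
from h import *
np.set_printoptions(precision=4,suppress=True)
s=cal("scene");t=cal("top");k=.64
T=lambda u,v:(t,(u*k,v*k)); S=lambda u,v:(s,(u*k,v*k))
print("base corners",[onz(*T(u,v),.01)[:2] for u,v in[(510,298),(573,298),(574,385),(511,385)]])
print("foot",[onz(*T(u,v),.003)[:2] for u,v in[(333,306),(400,321),(384,390),(315,375)]])
print("pockettop",onz(*T(356,342),.093))
print("post top",tri(T(572,355),S(283,345)))
print("bend",tri(T(572,322),S(318,358)), onz(*T(572,322),.205))
print("nose end",tri(T(572,278),S(346,359)))
print("small crank",onz(*T(487,340),.1),onz(*T(610,375),.1))
print("oil",onz(*T(205,315),.05),"pedal",onz(*T(500,226),.02))
# crops
a=np.load("s0.npy");b=np.load("t0.npy")
A=cv2.resize(a[205:315,165:265],(545,600),interpolation=cv2.INTER_CUBIC)
cv2.imwrite("pics/crop1.png",A[:,:,::-1])
E
```

```text
base corners [array([ 0.5884, -0.1658]), array([ 0.5907, -0.2816]), array([ 0.431 , -0.2761]), array([ 0.4284, -0.164 ])]
foot [array([0.5682, 0.1628]), array([0.5422, 0.0373]), array([0.4151, 0.0636]), array([0.4395, 0.1896])]
pockettop [0.4878 0.1103 0.093 ]
post top (array([ 0.4605, -0.2175,  0.2049]), [0.0027959408329121227, 0.0027959408329122034])
bend (array([ 0.5173, -0.2171,  0.1992]), [0.010158045549320918, 0.01015804554932086]) [ 0.508  -0.2215  0.205 ]
nose end (array([ 0.576 , -0.2172,  0.2205]), [0.004760497905069584, 0.00476049790506934])
small crank [ 0.4947 -0.1093  0.1   ] [ 0.4411 -0.3095  0.1   ]
oil [0.5374 0.383  0.05  ] pedal [ 0.7252 -0.1479  0.02  ]
```

View pics/crop1.png

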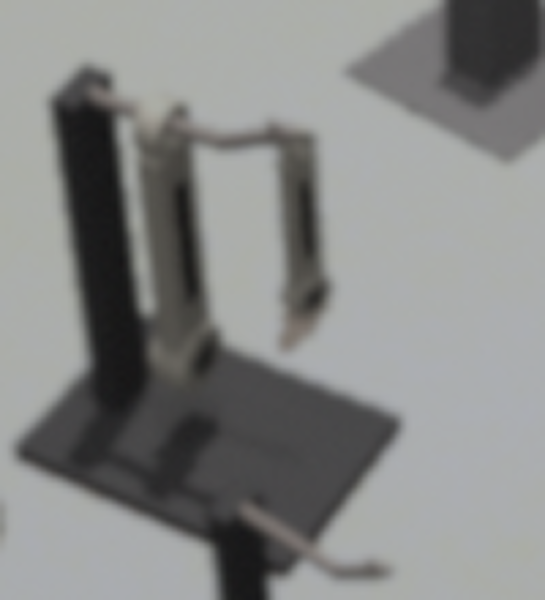

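The crop confirms the largest crank, its eye on the bar near the post and the empty nose to the right. The look-alike stands apart behind the nose tip. Next I go for close wrist views.

>>> apply_moves([
  {"tz": 60, "wz": -5},
  {"tx": 20, "ty": 30, "tz": 100, "wz": -10},
  {"tx": 60, "ty": 70, "tz": 100, "wz": -14.6},
  {"tx": 100, "ty": 115, "tz": 100, "wz": -14.6},
  {"tx": 140, "ty": 160, "tz": 100, "wz": -14.6},
  {"tx": 180, "ty": 205, "tz": 100, "wz": -14.6},
  {"tx": 220, "ty": 250, "tz": 100, "wz": -14.6},
  {"tx": 260, "ty": 295, "tz": 90, "wz": -14.6},
  {"tx": 296, "ty": 339, "tz": 60, "wz": -14.6},
  {"tx": 296, "ty": 339, "tz": 40, "wz": -14.6},
])

```text
$.series[0]: bad value
```

>>> apply_moves([
  {},
  {},
])

```text
$.series[0]: bad value
```

```bash
python3 - <<'E'
from h import *
import pickle
np.set_printoptions(precision=4,suppress=True)
c=cal("wrist");o=arm.observe();a=snap("wrist")
pickle.dump((c,a),open("wA.pkl","wb"))
print(o["eef_pos"],o["tcp_rot"],o["joint_pos"],o["force"],-c[2].T@c[3],c[2])
cv2.imwrite("pics/wA.png",cv2.resize(a,(800,600),interpolation=cv2.INTER_CUBIC)[:,:,::-1])
E
```

```text
[ 0.1637 -0.6286  0.2438] [-0.0007  0.9919  0.1271 -0.0002] [ 1.2168  0.3338  0.0399  1.4662 -0.0134  1.3433 -0.0585] [-0.028   0.3281 -0.4348] [ 0.2288 -0.612   0.3843] [[ 0.2522 -0.9677 -0.0008]
 [-0.937  -0.2444  0.2496]
 [-0.2417 -0.0622 -0.9683]]
```

>>> apply_moves([
  {"ty": 50},
  {"ty": 100},
  {"ty": 140},
  {"ty": 140},
  {"ty": 140},
])

```text
$.series[0]: bad value
```

```bash
python3 - <<'E'
from h import *
import pickle
np.set_printoptions(precision=4,suppress=True)
c=cal("wrist");o=arm.observe();a=snap("wrist")
pickle.dump((c,a),open("wB.pkl","wb"))
print(o["time_s"],o["eef_pos"],o["tcp_rot"],o["force"],-c[2].T@c[3])
A=pickle.load(open("wA.pkl","rb"))[1]
im=np.hstack([A[:,106:406],a[:,106:406]])
cv2.imwrite("pics/wAB.png",cv2.resize(im,(800,512),interpolation=cv2.INTER_CUBIC)[:,:,::-1])
E
```

```text
0.15 [ 0.1637 -0.6287  0.2439] [-0.0006  0.9919  0.127  -0.0001] [ 1.1244 -0.1317  0.6686] [ 0.2288 -0.612   0.3845]
```

View pics/wAB.png

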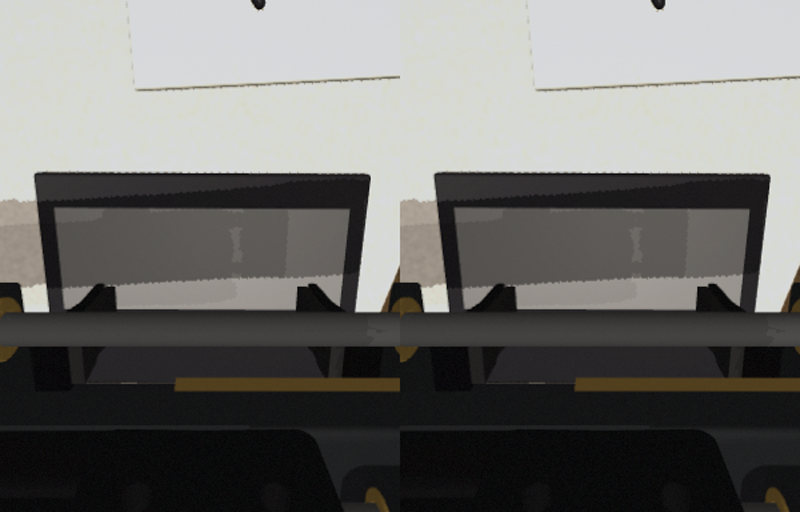

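The pictures show the start pose only, because the moves were refused; the jaws are at the bottom, at rows 290–390. The rows probably need all six keys.

>>> apply_moves([
  {"tx": 0, "ty": 0, "tz": 60, "wx": 0, "wy": 0, "wz": -5},
  {"tx": 20, "ty": 30, "tz": 100, "wx": 0, "wy": 0, "wz": -10},
  {"tx": 60, "ty": 70, "tz": 100, "wx": 0, "wy": 0, "wz": -14.6},
  {"tx": 100, "ty": 115, "tz": 100, "wx": 0, "wy": 0, "wz": -14.6},
  {"tx": 140, "ty": 160, "tz": 100, "wx": 0, "wy": 0, "wz": -14.6},
  {"tx": 180, "ty": 205, "tz": 100, "wx": 0, "wy": 0, "wz": -14.6},
  {"tx": 220, "ty": 250, "tz": 100, "wx": 0, "wy": 0, "wz": -14.6},
  {"tx": 260, "ty": 295, "tz": 90, "wx": 0, "wy": 0, "wz": -14.6},
  {"tx": 296, "ty": 339, "tz": 60, "wx": 0, "wy": 0, "wz": -14.6},
  {"tx": 296, "ty": 339, "tz": 40, "wx": 0, "wy": 0, "wz": -14.6},
])

```text
time_s: 1.45
eef_pos: [0.4625, -0.2851, 0.2834]
tcp_rot: [-0.001, 1.0, 0.004, 0.0]
force: [-0.8, -0.7, 0.2]
grip_width: 0.0872
grasp_force: 0.0
```

>>> apply_moves([
  {"tx": 0, "ty": 0, "tz": 0, "wx": 0, "wy": 0, "wz": 0},
  {"tx": 0, "ty": 0, "tz": 0, "wx": 0, "wy": 0, "wz": 0},
])

```text
time_s: 1.7
eef_pos: [0.4595, -0.291, 0.2855]
tcp_rot: [0.0, 1.0, -0.001, 0.0]
force: [0.4, 0.3, -0.0]
grip_width: 0.0871
grasp_force: 0.0
```

```bash
python3 - <<'E'
from h import *
import pickle
np.set_printoptions(precision=4,suppress=True)
c=cal("wrist");o=arm.observe();a=snap("wrist")
pickle.dump((c,a),open("wA.pkl","wb"))
print(o["eef_pos"],o["tcp_rot"],o["joint_pos"],o["force"],-c[2].T@c[3],c[2])
E
```

```text
[ 0.4595 -0.291   0.2855] [ 0.0003  1.     -0.0008  0.0003] [ 0.7117  0.112  -0.249   1.6527  0.0283  1.3796 -1.1136] [ 0.4381  0.2836 -0.0136] [ 0.5267 -0.2913  0.4261] [[-0.0015 -1.      0.0011]
 [-0.9686  0.0017  0.2487]
 [-0.2487 -0.0007 -0.9686]]
```

>>> apply_moves([
  {"tx": 0, "ty": 50, "tz": 0, "wx": 0, "wy": 0, "wz": 0},
  {"tx": 0, "ty": 100, "tz": 0, "wx": 0, "wy": 0, "wz": 0},
  {"tx": 0, "ty": 140, "tz": 0, "wx": 0, "wy": 0, "wz": 0},
  {"tx": 0, "ty": 140, "tz": 0, "wx": 0, "wy": 0, "wz": 0},
  {"tx": 0, "ty": 140, "tz": 0, "wx": 0, "wy": 0, "wz": 0},
])

```text
time_s: 2.38
eef_pos: [0.4599, -0.1513, 0.2854]
tcp_rot: [0.0, 1.0, -0.001, 0.001]
force: [0.3, -0.1, -0.1]
grip_width: 0.0873
grasp_force: 0.0
```

```bash
python3 - <<'E'
from h import *
import pickle
np.set_printoptions(precision=4,suppress=True)
c=cal("wrist");o=arm.observe();a=snap("wrist")
pickle.dump((c,a),open("wB.pkl","wb"))
print(o["time_s"],o["eef_pos"],o["tcp_rot"],o["force"],-c[2].T@c[3])
A=pickle.load(open("wA.pkl","rb"))[1]
im=np.hstack([A[:,106:406],a[:,106:406]])
cv2.imwrite("pics/wAB2.png",cv2.resize(im,(800,512),interpolation=cv2.INTER_CUBIC)[:,:,::-1])
E
```

```text
2.375 [ 0.4599 -0.1513  0.2854] [ 0.0005  1.     -0.0008  0.0006] [ 0.2867 -0.0891 -0.1237] [ 0.5269 -0.1516  0.426 ]
```

View pics/wAB2.png

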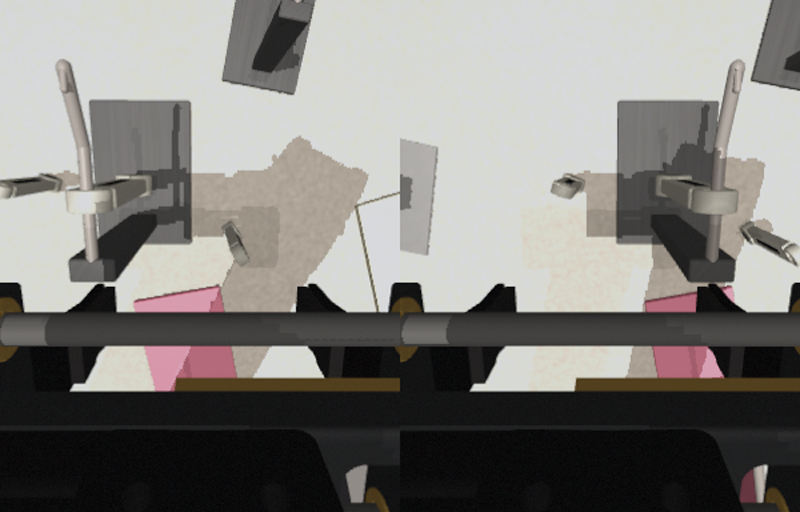

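Left is A and right is B. The nose end is at (64,64)/(737,65), the bend near (82,150)/(720,150), the eye ring at (88,197)/(712,200) and the post top at (92,265)/(710,265). Next I measure edges row by row and check on an enlarged crop.

```bash
python3 - <<'E'
from h import *
import pickle
A=pickle.load(open("wA.pkl","rb"))[1];B=pickle.load(open("wB.pkl","rb"))[1]
f=lambda im,x:cv2.resize(im[38:168,x:x+80],(360,585),interpolation=cv2.INTER_NEAREST)
cv2.imwrite("pics/z.png",np.hstack([f(A,126),f(B,310)])[:,:,::-1])
for n,im,x0,x1 in(("A",A,130,190),("B",B,325,375)):
    hsv=cv2.cvtColor(im,cv2.COLOR_RGB2HSV)
    for r in list(range(46,112,8))+[116,124,130,160,168,176]:
        print(n,r,x0," ".join("%d/%d"%(v,s) for v,s in zip(hsv[r,x0:x1,2],hsv[r,x0:x1,1])) if r in(62,94) else "")
E
```

```text
A 46 130 
A 54 130 
A 62 130 216/2 216/1 217/4 217/2 217/2 218/4 219/5 219/5 218/4 217/2 216/2 216/1 217/2 217/4 219/5 219/5 217/2 216/1 216/2 217/2 196/5 180/20 190/21 188/20 171/22 143/25 112/25 107/29 119/30 130/27 125/27 99/26 137/7 197/3 217/2 217/2 217/2 217/2 217/2 218/4 218/4 217/2 216/1 217/2 217/2 217/4 217/5 217/5 216/2 217/2 217/2 216/1 217/6 217/5 217/2 217/2 217/4 218/4 217/2 217/6
A 70 130 
A 78 130 
A 86 130 
A 94 130 217/2 217/2 217/2 217/2 217/2 218/4 217/1 217/4 217/6 217/6 217/6 217/5 216/2 217/2 218/4 217/2 217/2 219/5 219/5 218/4 217/4 217/6 217/5 216/2 216/2 217/2 217/2 217/2 202/1 173/12 171/22 177/23 179/23 176/23 171/22 162/25 151/24 139/24 120/26 113/18 178/6 217/2 217/2 197/1 130/2 119/9 119/11 118/9 118/6 119/9 118/9 119/9 120/6 121/6 120/6 119/6 119/6 118/9 119/6 122/6
A 102 130 
A 110 130 
A 116 130 
A 124 130 
A 130 130 
A 160 130 
A 168 130 
A 176 130 
B 46 325 
B 54 325 
B 62 325 217/2 218/4 217/2 217/2 217/4 217/2 216/2 217/2 217/2 218/4 218/4 217/2 217/2 216/4 217/7 217/9 217/11 217/8 217/4 217/2 217/2 217/2 217/2 217/2 216/1 139/4 117/26 138/24 154/26 165/23 159/24 104/25 156/25 176/23 197/19 188/22 171/22 182/0 214/2 217/4 217/7 217/9 216/11 216/11 214/11 215/11 209/10 208/6 198/1 197/3
B 70 325 
B 78 325 
B 86 325 
B 94 325 115/9 115/9 114/7 111/5 112/5 109/5 72/7 73/7 72/7 71/7 71/4 78/7 113/5 114/4 113/7 110/7 113/9 112/7 105/10 116/18 127/24 147/24 161/24 171/22 177/23 179/23 177/20 173/24 162/24 153/22 206/6 217/4 217/5 217/7 217/7 217/6 217/6 217/4 217/2 217/4 217/8 217/7 217/5 217/5 217/4 217/2 217/2 216/2 217/6 217/7
B 102 325 
B 110 325 
B 116 325 
B 124 325 
B 130 325 
B 160 325 
B 168 325 
B 176 325
```

View pics/z.png

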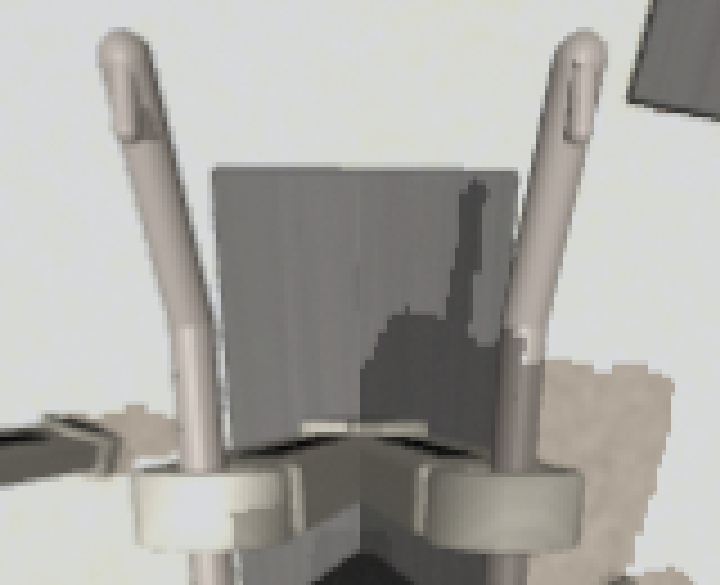

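The crop shows the nose from the bend at y≈325 to the round end at about (122,53) in A and (582,53) in B. The barb sits on the last 10 mm, and the eye ring is at y 470–550.

```bash
cat > nose.py <<'E'
from h import *
import pickle
np.set_printoptions(precision=4,suppress=True)
cA,A=pickle.load(open("wA.pkl","rb"));cB,B=pickle.load(open("wB.pkl","rb"))
def centers(im,rows,guess):
    S=cv2.cvtColor(im,cv2.COLOR_RGB2HSV)[:,:,1].astype(int);P=[]
    for r in rows:
        m=S[r]>13; g=int(round(guess(r))); 
        l=g; 
        while m[l-1]: l-=1
        q=g
        while m[q+1]: q+=1
        P.append(((l+q)/2,r,q-l+1))
    return np.array(P)
PA=centers(A,range(70,104),lambda r:155+ (r-62)*.3)
PB=centers(B,range(70,104),lambda r:356-(r-62)*.23)
print(PA[::6],PB[::6])
def plane(c,P):
    D=np.array([ray(c,p[:2])[1] for p in P]);n=np.linalg.svd(D)[2][2];return n,ray(c,P[0][:2])[0]
def line(a,b):
    d=np.cross(a[0],b[0]);d/=np.linalg.norm(d);d*=np.sign(d[0])
    M=np.array([a[0],b[0],d]);p=np.linalg.solve(M,[a[0]@a[1],b[0]@b[1],0]);return p,d
np_,nd=line(plane(cA,PA),plane(cB,PB))
g=lambda d:(np.degrees(np.arctan2(d[2],np.hypot(d[0],d[1]))),np.degrees(np.arctan2(d[1],d[0])))
print("nose pitch,yaw",g(nd))
X=lambda x,y,x0:(x0+x/4.5-.5,38+y/4.5-.5)
bA=[X(199.5,400,126),X(210,570,126)];bB=[X(158.5,400,310),X(153.5,570,310)]
bp,bd=line(plane(cA,bA),plane(cB,bB));print("bar",g(bd),bp+bd*(.52-bp[0])/bd[0])
tip=tri((cA,X(122,53,126)),(cB,X(222,53,310)));print("tip",tip)
# bend: closest pts between lines
w=np_-bp;a=nd@bd;s=((w@bd)*a-(w@nd))/(1-a*a);Q=np_+s*nd;u=(Q-bp)@bd
print("bend on nose",Q,"on bar",bp+u*bd,"tip dist",(tip[0]-Q)@nd, "tip off", tip[0]-Q-((tip[0]-Q)@nd)*nd)
print("bend kink tri",tri((cA,X(193,325,126)),(cB,X(162,325,310))))
# eye ring top: front(+x) and back edges at top z~.215
for nm,pa,pb in(("eye fwd top",(210,468),(147,468)),("eye near",(212,545),(147,545)),("eyeL",(135,508),(67,508)),("eyeR",(297,508),(222,508))):
    print(nm,tri((cA,X(*pa,126)),(cB,X(*pb,310))))
E
python3 nose.py
```

```text
[[158.   70.   11. ]
 [159.5  76.   10. ]
 [161.   82.   11. ]
 [162.5  88.   10. ]
 [164.5  94.   10. ]
 [165.5 100.   10. ]] [[354.  70.  11.]
 [353.  76.  11.]
 [352.  82.  11.]
 [350.  88.  11.]
 [349.  94.  11.]
 [348. 100.  11.]]
nose pitch,yaw (np.float64(27.73669662080421), np.float64(0.20490134786081352))
bar (np.float64(-6.301832646232066), np.float64(0.7652905025062782)) [ 0.52   -0.2193  0.2056]
tip (array([ 0.5732, -0.2187,  0.2256]), [0.00010105666906470363, 0.00010105666906474618])
bend on nose [ 0.5328 -0.219   0.2042] on bar [ 0.5328 -0.2192  0.2042] tip dist 0.04569761967412298 tip off [-0.0001  0.0001  0.0001]
bend kink tri (array([ 0.5348, -0.2191,  0.2049]), [9.068498406430632e-05, 9.068498406428607e-05])
eye fwd top (array([ 0.5099, -0.2191,  0.2022]), [8.360537516192575e-05, 8.360537516183435e-05])
eye near (array([ 0.4962, -0.2193,  0.2052]), [7.86699888329197e-05, 7.866998883304268e-05])
eyeL (array([ 0.5026, -0.2049,  0.2025]), [9.123895257945467e-05, 9.123895257933769e-05])
eyeR (array([ 0.5024, -0.2341,  0.2005]), [7.173854074002496e-05, 7.173854074018186e-05])
```

Nose pitch is about 28°, with yaw about 0°. The bend is at (0.535, −0.219, 0.205) and the eye centre at about (0.503, −0.219, 0.201). Next I measure the holder with two wrist views before grasping.

>>> apply_moves([
  {"tx": 0, "ty": 50, "tz": 0, "wx": 0, "wy": 0, "wz": 0},
  {"tx": -15, "ty": 100, "tz": 0, "wx": 0, "wy": 0, "wz": 0},
  {"tx": -30, "ty": 150, "tz": 0, "wx": 0, "wy": 0, "wz": 0},
  {"tx": -30, "ty": 200, "tz": 0, "wx": 0, "wy": 0, "wz": 0},
  {"tx": -30, "ty": 200, "tz": 0, "wx": 0, "wy": 0, "wz": 0},
  {"tx": -30, "ty": 200, "tz": 0, "wx": 0, "wy": 0, "wz": 0},
])

```text
time_s: 3.18
eef_pos: [0.4302, 0.0484, 0.2846]
tcp_rot: [0.0, 1.0, -0.001, -0.0]
force: [0.5, 0.1, -0.8]
grip_width: 0.087
grasp_force: 0.0
```

```bash
python3 - <<'E'
from h import *
import pickle
c=cal("wrist");a=snap("wrist");pickle.dump((c,a),open("wC.pkl","wb"))
E
```

>>> apply_moves([
  {"tx": 0, "ty": 50, "tz": 0, "wx": 0, "wy": 0, "wz": 0},
  {"tx": 0, "ty": 100, "tz": 0, "wx": 0, "wy": 0, "wz": 0},
  {"tx": 0, "ty": 120, "tz": 0, "wx": 0, "wy": 0, "wz": 0},
  {"tx": 0, "ty": 120, "tz": 0, "wx": 0, "wy": 0, "wz": 0},
  {"tx": 0, "ty": 120, "tz": 0, "wx": 0, "wy": 0, "wz": 0},
])

```text
time_s: 3.85
eef_pos: [0.4304, 0.168, 0.2843]
tcp_rot: [0.0, 1.0, -0.001, -0.0]
force: [-0.1, 0.2, 0.4]
grip_width: 0.0866
grasp_force: 0.0
```

```bash
python3 - <<'E'
from h import *
import pickle
c=cal("wrist");a=snap("wrist");pickle.dump((c,a),open("wD.pkl","wb"))
A=pickle.load(open("wC.pkl","rb"))
for q in((.491,.113,.09),):print(proj(A[0],q),proj(c,q))
b=[]
for cc,im in(A,(c,a)):
    u,v=proj(cc,(.491,.113,.06)).astype(int);x,y=u-75,max(v-75,0);print("crop",x,y)
    b.append(cv2.resize(im[y:y+150,x:x+150],(400,400),interpolation=cv2.INTER_NEAREST))
cv2.imwrite("pics/h.png",np.hstack(b)[:,:,::-1]); print([i.shape for i in b])
E
```

```text
[206.59482974 125.53744952] [305.17033746 125.37349282]
crop 135 50
crop 226 49
[(400, 400, 3), (400, 400, 3)]
```

View pics/h.png

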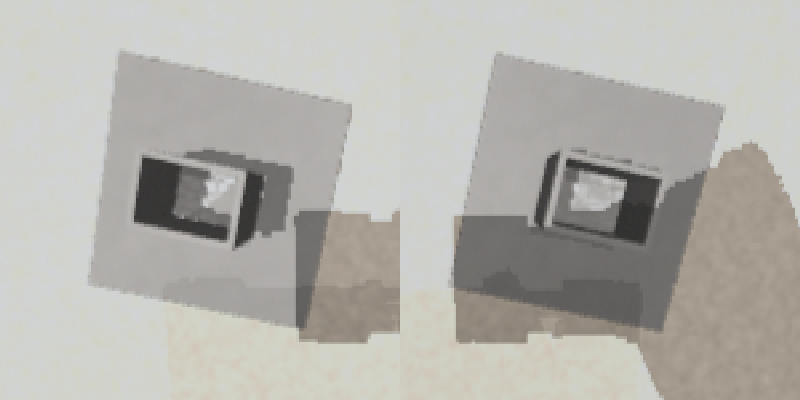

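Two views of the holder. The rim corners are at (139,152), (245,167), (234,247) and (133,222) in the left crop, and (563,152), (662,178), (650,245) and (548,228) in the right. The foot is clear to see and the pocket is open and empty.

```bash
python3 - <<'E'
from h import *
import pickle
np.set_printoptions(precision=4,suppress=True)
cC=pickle.load(open("wC.pkl","rb"))[0];cD=pickle.load(open("wD.pkl","rb"))[0]
X=lambda x,y,a,b:(a+x*.375-.5,b+y*.375-.5)
def q(name,P,Q):
    R=[tri((cC,X(*p,135,50)),(cD,X(d[0]-400,d[1],226,49)))[0] for p,d in zip(P,Q)]
    R=np.array(R);print(name,R,R.mean(0));e=[R[0]-R[3],R[1]-R[2]];print([np.degrees(np.arctan2(v[1],v[0])) for v in e],[np.degrees(np.arctan2(v[0],-v[1])) for v in(R[1]-R[0],R[2]-R[3])])
q("rim",[(139,152),(245,167),(234,247),(133,222)],[(563,152),(662,178),(650,245),(548,228)])
q("foot",[(118,51),(351,104),(304,328),(90,285)],[(496,52),(724,106),(662,331),(452,288)])
o=arm.observe();print(o["eef_pos"],o["joint_pos"])
E
```

```text
rim [[0.5136 0.1359 0.089 ]
 [0.5048 0.0894 0.0827]
 [0.472  0.0948 0.0894]
 [0.4814 0.1418 0.0856]] [0.493  0.1155 0.0867]
[np.float64(-10.362237104538014), np.float64(-9.372714692820388)] [np.float64(-10.719746333018124), np.float64(-11.35669299896704)]
foot [[0.5696 0.1654 0.0053]
 [0.5424 0.0391 0.0026]
 [0.4164 0.0667 0.0047]
 [0.4426 0.1913 0.0066]] [0.4927 0.1156 0.0048]
[np.float64(-11.528574672368075), np.float64(-12.358519179905029)] [np.float64(-12.144220199112768), np.float64(-11.864094818581021)]
[0.4303 0.1681 0.2844] [ 0.3115 -0.047  -0.742   1.8058 -0.0323  1.371  -1.9972]
```

>>> apply_moves([
  {"tx": 10, "ty": -50, "tz": 0, "wx": 0, "wy": 0, "wz": 0},
  {"tx": 20, "ty": -100, "tz": 0, "wx": 0, "wy": 0, "wz": 0},
  {"tx": 30, "ty": -150, "tz": 0, "wx": 0, "wy": 0, "wz": 0},
  {"tx": 40, "ty": -200, "tz": 0, "wx": 0, "wy": 0, "wz": 0},
  {"tx": 50, "ty": -250, "tz": 0, "wx": 0, "wy": 0, "wz": 0},
  {"tx": 60, "ty": -300, "tz": 0, "wx": 0, "wy": 0, "wz": 0},
  {"tx": 72.5, "ty": -350, "tz": 0, "wx": 0, "wy": 0, "wz": 0},
  {"tx": 72.5, "ty": -387, "tz": 0, "wx": 0, "wy": 0, "wz": 0},
  {"tx": 72.5, "ty": -387, "tz": 0, "wx": 0, "wy": 0, "wz": 0},
  {"tx": 72.5, "ty": -387, "tz": 0, "wx": 0, "wy": 0, "wz": 0},
])

```text
time_s: 5.15
eef_pos: [0.5019, -0.2172, 0.2844]
tcp_rot: [-0.0, 1.0, -0.001, -0.0]
force: [0.8, 0.8, 0.3]
grip_width: 0.087
grasp_force: 0.0
```

```bash
python3 -c "
from h import *
o=arm.observe();print(o['eef_pos'],o['tcp_rot'],o['joint_pos'])
c=cal('wrist');a=snap('wrist');import pickle;pickle.dump((c,a),open('wE.pkl','wb'))
for q in((.5732,-.2187,.2256),(.535,-.219,.205)):
  u,v=proj(c,q);print(u,v)
u,v=proj(c,(.5732,-.2187,.2256));u=int(u);S=cv2.cvtColor(a,cv2.COLOR_RGB2HSV)[:,:,1]
for r in(60,75,90,100):
  m=np.where(S[r,u-20:u+20]>13)[0]+u-20;print(r,m.min(),m.max(),len(m))
"
```

```text
[ 0.50185401 -0.21719924  0.28442062] [-2.28145319e-04  9.99999796e-01 -5.77518404e-04 -1.47877277e-04] [ 0.64985781  0.12666783 -0.35354631  1.64214289  0.04419638  1.38113838
 -1.28139053]
261.8024176175311 113.99965556254503
262.01112864684217 162.68617533389704Traceback (most recent call last):
  File "<string>", line 9, in <module>
    m=np.where(S[r,u-20:u+20]>13)[0]+u-20;print(r,m.min(),m.max(),len(m))
                                                  ~~~~~^^
    return umr_minimum(a, axis, None, out, keepdims, initial, where)
ValueError: zero-size array to reduction operation minimum which has no identity
```

```bash
python3 -c "
from h import *
import pickle
c,a=pickle.load(open('wE.pkl','rb'));S=cv2.cvtColor(a,cv2.COLOR_RGB2HSV)[:,:,1]
for r,q in((130,.2199),(140,.2155),(155,.208),(168,.205),(175,.205)):
  m=np.where(S[r,240:285]>13)[0]+240;x=(m.min()+m.max())/2;print(r,m.min(),m.max(),len(m),onz(c,(x,r),q))
print(arm.observe()['eef_pos'])
"
```

```text
130 257 267 11 [ 0.56184094 -0.21888307  0.2199    ]
140 257 267 11 [ 0.55418072 -0.21891477  0.2155    ]
155 257 267 11 [ 0.54171178 -0.21896839  0.208     ]
168 248 274 27 [ 0.53056875 -0.21816509  0.205     ]
175 248 274 27 [ 0.52466177 -0.21816303  0.205     ]
[ 0.50211843 -0.2165038   0.28462157]
```

>>> apply_moves([
  {"tx": 1, "ty": -1.5, "tz": -15, "wx": 0, "wy": 0, "wz": 0},
  {"tx": 1, "ty": -1.5, "tz": -35, "wx": 0, "wy": 0, "wz": 0},
  {"tx": 1, "ty": -1.5, "tz": -55, "wx": 0, "wy": 0, "wz": 0},
  {"tx": 1, "ty": -1.5, "tz": -75, "wx": 0, "wy": 0, "wz": 0},
  {"tx": 1, "ty": -1.5, "tz": -86, "wx": 0, "wy": 0, "wz": 0},
  {"tx": 1, "ty": -1.5, "tz": -86, "wx": 0, "wy": 0, "wz": 0},
  {"tx": 1, "ty": -1.5, "tz": -86, "wx": 0, "wy": 0, "wz": 0},
])

```text
time_s: 6.08
eef_pos: [0.5037, -0.2185, 0.1992]
tcp_rot: [0.0, 1.0, 0.0, 0.0]
force: [-0.4, 0.0, 0.3]
grip_width: 0.0874
grasp_force: 0.0
```

>>> apply_moves([
  {"tx": 0, "ty": 0, "tz": 0, "wx": 0, "wy": 0, "wz": 0},
  {"tx": 0, "ty": 0, "tz": 0, "wx": 0, "wy": 0, "wz": 0},
  {"tx": 0, "ty": 0, "tz": 0, "wx": 0, "wy": 0, "wz": 0},
  {"tx": 0, "ty": 0, "tz": 0, "wx": 0, "wy": 0, "wz": 0},
  {"tx": 0, "ty": 0, "tz": 0, "wx": 0, "wy": 0, "wz": 0},
  {"tx": 0, "ty": 0, "tz": 0, "wx": 0, "wy": 0, "wz": 0},
  {"tx": 0, "ty": 0, "tz": 0, "wx": 0, "wy": 0, "wz": 0},
  {"tx": 0, "ty": 0, "tz": 0, "wx": 0, "wy": 0, "wz": 0},
], grip=1, grip_force=8)

```text
time_s: 7.08
eef_pos: [0.5033, -0.2185, 0.1986]
tcp_rot: [-0.0, 1.0, -0.0, 0.0]
force: [-0.2, 0.3, 0.2]
grip_width: 0.0281
grasp_force: 8.0
```

>>> apply_moves([
  {"tx": 0, "ty": 0, "tz": 0, "wx": 0, "wy": 0, "wz": 0},
  {"tx": 0, "ty": 0, "tz": 0, "wx": 0, "wy": 0, "wz": 0},
  {"tx": 0, "ty": 0, "tz": 0, "wx": 0, "wy": 0, "wz": 0},
], grip=1, grip_force=35)

```text
time_s: 7.45
eef_pos: [0.5033, -0.2185, 0.1986]
tcp_rot: [0.0, 1.0, -0.0, 0.0]
force: [-0.4, 0.5, -0.7]
grip_width: 0.0274
grasp_force: 35.0
```

>>> apply_moves([
  {"tx": 0, "ty": 0, "tz": 1, "wx": 0, "wy": 0, "wz": 0},
  {"tx": 0, "ty": 0, "tz": 2.5, "wx": 0, "wy": 0, "wz": 0},
  {"tx": 0, "ty": 0, "tz": 4, "wx": 0, "wy": 0, "wz": 0},
  {"tx": 0, "ty": 0, "tz": 4, "wx": 0, "wy": 0, "wz": 0},
])

```text
time_s: 7.95
eef_pos: [0.5034, -0.2185, 0.2027]
tcp_rot: [0.0, 1.0, -0.0, 0.0]
force: [0.4, -0.6, -0.8]
grip_width: 0.0275
grasp_force: 35.0
```

```bash
cat > plan.py <<'E'
from h import *
# eye = TCP + 2.4*cz ; eye target = bend + s*n + off*up ; rows printed relative to TCP0
def rows(tcp0,bend,yawoff,pitch,L):
    for s,off,th in L:
        p=np.radians(pitch)
        n=np.array([np.cos(p),0,np.sin(p)]) if s>0 else np.array([1.,0,0]); u=np.array([-np.sin(p),0,np.cos(p)]) if s>0 else np.array([0,0,1.])
        t=np.radians(th); cz=np.array([-np.sin(t),0,np.cos(t)])
        e=np.array(bend)*1e3+s*n+off*u-2.4*cz
        print(s,off,th,np.round(e-np.array(tcp0)*1e3,1))
E
python3 - <<'E'
from plan import *
o=arm.observe();print(o['eef_pos'],o['force'],o['ft_torque'])
rows([.5033,-.2185,.2026],[.535,-.2185,.205],0,28,[(-15,0,0),(-8,.3,7),(-2,.5,14),(4,.5,20),(10,.5,26),(14,.5,28),(22,2.5,28),(30,2.5,28),(38,2.5,28),(46,2.5,28),(55,2.5,28),(75,2.5,28)])
E
```

```text
[ 0.50338193 -0.21849526  0.2026783 ] [ 0.39183144 -0.62140208 -0.76398725] [0.05032919 0.05536841 0.00545722]
-15 0 0 [16.7  0.   0. ]
-8 0.3 7 [24.   0.   0.3]
-2 0.5 14 [30.3  0.   0.6]
4 0.5 20 [35.8  0.   2.5]
10 0.5 26 [41.3  0.   5.4]
14 0.5 28 [45.   0.   7.3]
22 2.5 28 [51.1  0.  12.8]
30 2.5 28 [58.1  0.  16.6]
38 2.5 28 [65.2  0.  20.3]
46 2.5 28 [72.3  0.  24.1]
55 2.5 28 [80.2  0.  28.3]
75 2.5 28 [97.9  0.  37.7]
```

>>> apply_moves([
  {"tx": 6, "ty": 0, "tz": 0, "wx": 0, "wy": 0, "wz": 0},
  {"tx": 12, "ty": 0, "tz": 0, "wx": 0, "wy": 0, "wz": 0},
  {"tx": 17, "ty": 0, "tz": 0, "wx": 0, "wy": 0, "wz": 0},
  {"tx": 20.5, "ty": 0, "tz": 0.2, "wx": 0, "wy": -3.5, "wz": 0},
  {"tx": 24, "ty": 0, "tz": 0.3, "wx": 0, "wy": -7, "wz": 0},
  {"tx": 27, "ty": 0, "tz": 0.5, "wx": 0, "wy": -10.5, "wz": 0},
  {"tx": 30.3, "ty": 0, "tz": 0.6, "wx": 0, "wy": -14, "wz": 0},
  {"tx": 30.3, "ty": 0, "tz": 0.6, "wx": 0, "wy": -14, "wz": 0},
])

```text
time_s: 8.95
eef_pos: [0.533, -0.2187, 0.203]
tcp_rot: [0.0, 0.993, -0.0, 0.122]
force: [0.3, 0.6, -1.5]
grip_width: 0.0278
grasp_force: 35.0
```

```bash
python3 -c "
from h import *
o=arm.observe();print(o['eef_pos'],o['tcp_rot'],o['force'],o['ft_torque'],o['joint_pos'])"
```

```text
[ 0.53299232 -0.21869282  0.2030382 ] [ 1.05197830e-04  9.92591283e-01 -3.77087377e-04  1.21500583e-01] [ 0.34080784  0.55726859 -1.49740561] [ 2.73114387e-02  4.33472712e-01 -1.30274398e-04] [ 0.7079106   0.08425965 -0.35951675  1.87761904 -0.06555744  0.95705112
 -1.18695954]
```

>>> apply_moves([
  {"tx": 2.7, "ty": 0, "tz": 0.9, "wx": 0, "wy": -3, "wz": 0},
  {"tx": 5.5, "ty": 0, "tz": 1.9, "wx": 0, "wy": -6, "wz": 0},
  {"tx": 8.2, "ty": 0, "tz": 3.3, "wx": 0, "wy": -9, "wz": 0},
  {"tx": 11, "ty": 0, "tz": 4.8, "wx": 0, "wy": -12, "wz": 0},
  {"tx": 14.7, "ty": 0, "tz": 6.7, "wx": 0, "wy": -14, "wz": 0},
  {"tx": 14.7, "ty": 0, "tz": 6.7, "wx": 0, "wy": -14, "wz": 0},
  {"tx": 14.7, "ty": 0, "tz": 6.7, "wx": 0, "wy": -14, "wz": 0},
])

```text
time_s: 9.82
eef_pos: [0.5485, -0.2182, 0.2099]
tcp_rot: [-0.0, 0.97, 0.0, 0.241]
force: [-0.3, -0.1, -1.8]
grip_width: 0.0276
grasp_force: 35.0
```

```bash
python3 -c "
from h import *
o=arm.observe();print(o['eef_pos'],o['tcp_rot'],o['force'],o['ft_torque'],o['joint_pos'])
import pickle
c=cal('wrist');a=snap('wrist');pickle.dump((c,a),open('wF.pkl','wb'))
u,v=proj(c,(.5732,-.2187,.2256)).astype(int);print(u,v)
s=a[max(v-50,0):v+70,u-60:u+60];cv2.imwrite('pics/f.png',cv2.resize(s,None,fx=5,fy=5,interpolation=cv2.INTER_NEAREST)[:,:,::-1])"
```

```text
[ 0.54854856 -0.21821632  0.20985534] [-2.60707910e-04  9.70450540e-01  3.13610486e-04  2.41299780e-01] [-0.26826149 -0.0663865  -1.83613977] [-0.03111032  0.76095651 -0.07170914] [ 0.76492771 -0.0147716  -0.34337054  2.02653462 -0.30936581  0.70217776
 -0.95585897]
260 194
```

View pics/f.png

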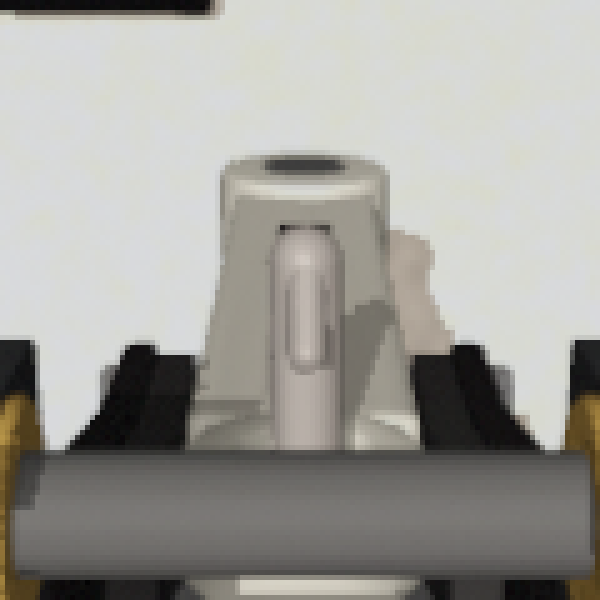

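The eye rides centred on the nose, with the nose at x≈308 and the eye at 306, and the barb is ahead. The force is only the weight, so I continue with small steps.

>>> apply_moves([
  {"tx": 3, "ty": 0, "tz": 2.8, "wx": 0, "wy": 0, "wz": 0},
  {"tx": 6.1, "ty": 0, "tz": 5.5, "wx": 0, "wy": 0, "wz": 0},
  {"tx": 7.9, "ty": 0, "tz": 6.4, "wx": 0, "wy": 0, "wz": 0},
  {"tx": 9.6, "ty": 0, "tz": 7.4, "wx": 0, "wy": 0, "wz": 0},
  {"tx": 9.6, "ty": 0, "tz": 7.4, "wx": 0, "wy": 0, "wz": 0},
])

```text
time_s: 10.5
eef_pos: [0.558, -0.2184, 0.2173]
tcp_rot: [-0.0, 0.97, 0.0, 0.242]
force: [-0.8, 0.1, -1.2]
grip_width: 0.0277
grasp_force: 35.0
```

>>> apply_moves([
  {"tx": 1.2, "ty": 0, "tz": 0.6, "wx": 0, "wy": 0, "wz": 0},
  {"tx": 2.4, "ty": 0, "tz": 1.3, "wx": 0, "wy": 0, "wz": 0},
  {"tx": 3.5, "ty": 0, "tz": 1.9, "wx": 0, "wy": 0, "wz": 0},
  {"tx": 3.5, "ty": 0, "tz": 1.9, "wx": 0, "wy": 0, "wz": 0},
])

```text
time_s: 11.0
eef_pos: [0.5615, -0.2185, 0.2192]
tcp_rot: [-0.0, 0.97, 0.0, 0.242]
force: [-0.0, -1.1, -1.8]
grip_width: 0.0277
grasp_force: 35.0
```

```bash
python3 -c "
from h import *
o=arm.observe();print(o['eef_pos'],o['tcp_rot'],o['force'],o['ft_torque'],o['joint_pos'])"
```

```text
[ 0.5615121  -0.21847894  0.2192066 ] [-2.58443336e-05  9.70286478e-01  2.01501115e-05  2.41958983e-01] [-0.00781314 -1.14188779 -1.8059211 ] [ 0.01475681  0.78359256 -0.01246155] [ 7.57105832e-01  1.74380473e-04 -3.49652340e-01  1.99235576e+00
 -2.87564682e-01  7.15574375e-01 -9.87040005e-01]
```

>>> apply_moves([
  {"tx": 0.9, "ty": 0, "tz": 0.5, "wx": 0, "wy": 0, "wz": 0},
  {"tx": 1.8, "ty": 0, "tz": 0.9, "wx": 0, "wy": 0, "wz": 0},
  {"tx": 2.6, "ty": 0, "tz": 1.4, "wx": 0, "wy": 0, "wz": 0},
  {"tx": 2.6, "ty": 0, "tz": 1.4, "wx": 0, "wy": 0, "wz": 0},
])

```text
time_s: 11.5
eef_pos: [0.5641, -0.2185, 0.2206]
tcp_rot: [-0.0, 0.97, 0.0, 0.242]
force: [-0.2, -0.2, -1.2]
grip_width: 0.0276
grasp_force: 35.0
```

>>> apply_moves([
  {"tx": 0.9, "ty": 0, "tz": 0.5, "wx": 0, "wy": 0, "wz": 0},
  {"tx": 1.8, "ty": 0, "tz": 0.9, "wx": 0, "wy": 0, "wz": 0},
  {"tx": 2.6, "ty": 0, "tz": 1.4, "wx": 0, "wy": 0, "wz": 0},
  {"tx": 2.6, "ty": 0, "tz": 1.4, "wx": 0, "wy": 0, "wz": 0},
])

```text
time_s: 12.0
eef_pos: [0.5667, -0.2185, 0.222]
tcp_rot: [-0.0, 0.97, 0.0, 0.242]
force: [0.1, 0.5, -1.9]
grip_width: 0.0277
grasp_force: 35.0
```

>>> apply_moves([
  {"tx": 0.9, "ty": 0, "tz": 0.5, "wx": 0, "wy": 0, "wz": 0},
  {"tx": 1.8, "ty": 0, "tz": 0.9, "wx": 0, "wy": 0, "wz": 0},
  {"tx": 2.6, "ty": 0, "tz": 1.4, "wx": 0, "wy": 0, "wz": 0},
  {"tx": 2.6, "ty": 0, "tz": 1.4, "wx": 0, "wy": 0, "wz": 0},
])

```text
time_s: 12.5
eef_pos: [0.5693, -0.2185, 0.2234]
tcp_rot: [-0.0, 0.97, 0.0, 0.242]
force: [-0.3, 0.5, -1.5]
grip_width: 0.0278
grasp_force: 35.0
```

>>> apply_moves([
  {"tx": 0.9, "ty": 0, "tz": 0.5, "wx": 0, "wy": 0, "wz": 0},
  {"tx": 1.8, "ty": 0, "tz": 0.9, "wx": 0, "wy": 0, "wz": 0},
  {"tx": 2.6, "ty": 0, "tz": 1.4, "wx": 0, "wy": 0, "wz": 0},
  {"tx": 3.5, "ty": 0, "tz": 1.9, "wx": 0, "wy": 0, "wz": 0},
  {"tx": 3.5, "ty": 0, "tz": 1.9, "wx": 0, "wy": 0, "wz": 0},
])

```text
time_s: 13.12
eef_pos: [0.5728, -0.2185, 0.2253]
tcp_rot: [-0.0, 0.97, -0.0, 0.242]
force: [-0.2, 0.1, -1.6]
grip_width: 0.0277
grasp_force: 35.0
```

>>> apply_moves([
  {"tx": 0.9, "ty": 0, "tz": 0.5, "wx": 0, "wy": 0, "wz": 0},
  {"tx": 1.8, "ty": 0, "tz": 0.9, "wx": 0, "wy": 0, "wz": 0},
  {"tx": 2.6, "ty": 0, "tz": 1.4, "wx": 0, "wy": 0, "wz": 0},
  {"tx": 3.5, "ty": 0, "tz": 1.9, "wx": 0, "wy": 0, "wz": 0},
  {"tx": 3.5, "ty": 0, "tz": 1.9, "wx": 0, "wy": 0, "wz": 0},
])

```text
time_s: 13.75
eef_pos: [0.5763, -0.2184, 0.2272]
tcp_rot: [-0.0, 0.97, 0.0, 0.242]
force: [0.4, 0.8, -1.3]
grip_width: 0.0277
grasp_force: 35.0
```

>>> apply_moves([
  {"tx": 0.9, "ty": 0, "tz": 0.5, "wx": 0, "wy": 0, "wz": 0},
  {"tx": 1.8, "ty": 0, "tz": 0.9, "wx": 0, "wy": 0, "wz": 0},
  {"tx": 2.6, "ty": 0, "tz": 1.4, "wx": 0, "wy": 0, "wz": 0},
  {"tx": 3.5, "ty": 0, "tz": 1.9, "wx": 0, "wy": 0, "wz": 0},
  {"tx": 5.3, "ty": 0, "tz": 2.8, "wx": 0, "wy": 0, "wz": 0},
  {"tx": 7, "ty": 0, "tz": 3.7, "wx": 0, "wy": 0, "wz": 0},
  {"tx": 8.8, "ty": 0, "tz": 4.7, "wx": 0, "wy": 0, "wz": 0},
  {"tx": 8.8, "ty": 0, "tz": 4.7, "wx": 0, "wy": 0, "wz": 0},
])

```text
time_s: 14.75
eef_pos: [0.5852, -0.2185, 0.232]
tcp_rot: [-0.0, 0.97, 0.0, 0.242]
force: [0.0, -1.1, -0.4]
grip_width: 0.0277
grasp_force: 35.0
```

>>> apply_moves([
  {"tx": 4.4, "ty": 0, "tz": 2.3, "wx": 0, "wy": 0, "wz": 0},
  {"tx": 8.8, "ty": 0, "tz": 4.7, "wx": 0, "wy": 0, "wz": 0},
  {"tx": 14, "ty": 0, "tz": 7.5, "wx": 0, "wy": 0, "wz": 0},
  {"tx": 22, "ty": 0, "tz": 11.7, "wx": 0, "wy": 0, "wz": 0},
  {"tx": 35, "ty": 0, "tz": 18.7, "wx": 0, "wy": 0, "wz": 0},
  {"tx": 50, "ty": 0, "tz": 27, "wx": 0, "wy": 0, "wz": 0},
  {"tx": 50, "ty": 0, "tz": 27, "wx": 0, "wy": 0, "wz": 0},
  {"tx": 50, "ty": 0, "tz": 27, "wx": 0, "wy": 0, "wz": 0},
])

```text
time_s: 15.75
eef_pos: [0.6348, -0.2184, 0.2584]
tcp_rot: [-0.0, 0.97, 0.0, 0.242]
force: [-1.0, -0.4, -2.5]
grip_width: 0.0276
grasp_force: 35.0
```

>>> apply_moves([
  {"tx": 0, "ty": 0, "tz": 20, "wx": 0, "wy": 0, "wz": 0},
  {"tx": 0, "ty": 20, "tz": 45, "wx": 0, "wy": 5, "wz": 0},
  {"tx": 0, "ty": 50, "tz": 70, "wx": 0, "wy": 10, "wz": 0},
  {"tx": 0, "ty": 85, "tz": 70, "wx": 0, "wy": 15, "wz": 0},
  {"tx": 0, "ty": 120, "tz": 70, "wx": 0, "wy": 20, "wz": 0},
  {"tx": 0, "ty": 150, "tz": 70, "wx": 0, "wy": 25, "wz": 0},
  {"tx": 0, "ty": 185, "tz": 70, "wx": 0, "wy": 28, "wz": 0},
  {"tx": 0, "ty": 210, "tz": 70, "wx": 0, "wy": 28, "wz": 0},
  {"tx": 0, "ty": 230, "tz": 70, "wx": 0, "wy": 28, "wz": 0},
  {"tx": 0, "ty": 230, "tz": 70, "wx": 0, "wy": 28, "wz": 0},
])

```text
time_s: 17.0
eef_pos: [0.6347, 0.0131, 0.3289]
tcp_rot: [-0.0, 1.0, 0.001, 0.0]
force: [-1.1, -0.3, -1.4]
grip_width: 0.0276
grasp_force: 35.0
```

>>> apply_moves([
  {"tx": -15, "ty": 20, "tz": 0, "wx": 0, "wy": 0, "wz": -3},
  {"tx": -40, "ty": 40, "tz": 0, "wx": 0, "wy": 0, "wz": -6},
  {"tx": -65, "ty": 60, "tz": 0, "wx": 0, "wy": 0, "wz": -9},
  {"tx": -90, "ty": 80, "tz": 0, "wx": 0, "wy": 0, "wz": -12},
  {"tx": -115, "ty": 95, "tz": 0, "wx": 0, "wy": 0, "wz": -12},
  {"tx": -135, "ty": 103, "tz": 0, "wx": 0, "wy": 0, "wz": -12},
  {"tx": -142.5, "ty": 104, "tz": 0, "wx": 0, "wy": 0, "wz": -12},
  {"tx": -142.5, "ty": 104, "tz": 0, "wx": 0, "wy": 0, "wz": -12},
  {"tx": -142.5, "ty": 104, "tz": 0, "wx": 0, "wy": 0, "wz": -12},
])

```text
time_s: 18.12
eef_pos: [0.4932, 0.1145, 0.3288]
tcp_rot: [-0.0, 0.994, -0.105, 0.0]
force: [0.5, -0.1, -2.9]
grip_width: 0.0277
grasp_force: 35.0
```

```bash
python3 -c "
from h import *
from scipy.spatial.transform import Rotation as R
np.set_printoptions(precision=4,suppress=True)
o=arm.observe();q=o['tcp_rot'];print(o['time_s'],o['eef_pos'],R.from_quat(np.r_[q[1:],q[0]]).as_matrix(),o['force'],o['joint_pos'],o['grip_width'])
a=snap('wrist');s=snap('scene');t=snap('top')
c=cal('scene');u,v=proj(c,(.4925,.1155,.15)).astype(int)
d=cv2.resize(s[v-60:v+70,u-50:u+50],(461,600),interpolation=cv2.INTER_CUBIC)
c=cal('top');u,v=proj(c,(.4925,.1155,.15)).astype(int)
e=cv2.resize(t[v-60:v+70,u-35:u+35],(323,600),interpolation=cv2.INTER_CUBIC)
cv2.imwrite('pics/g.png',np.hstack([d,e])[:,:,::-1])
for X in((.4925,.1155,.093),):print(proj(cal('scene'),X),proj(c,X))"
```

```text
18.125 [0.4932 0.1145 0.3288] [[ 0.9778 -0.2095  0.0001]
 [-0.2095 -0.9778 -0.    ]
 [ 0.0001 -0.     -1.    ]] [ 0.4919 -0.1293 -2.8701] [ 0.2272  0.0374 -0.5537  1.648   0.0199  1.4616 -2.1102] 0.027700336542353318
[254.9962 193.0609] [225.9253 217.0872]
```

View pics/g.png

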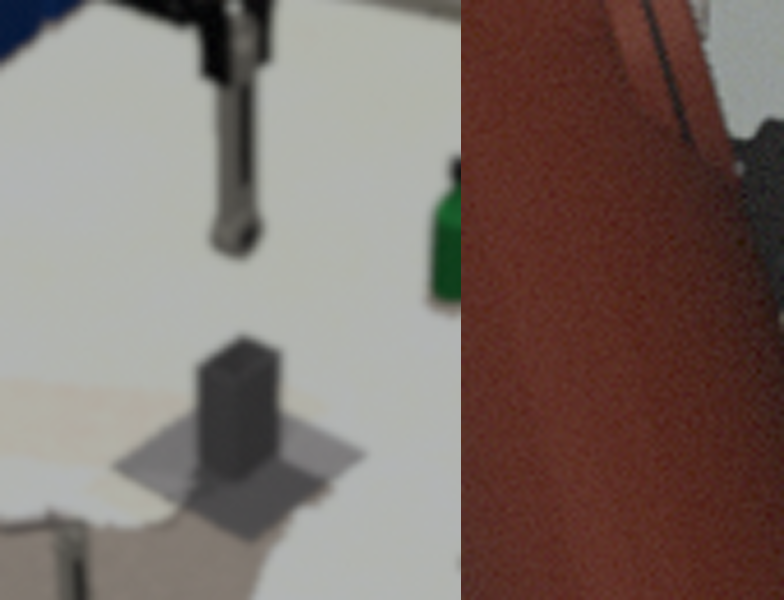

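The scene crop shows the crank upright at x≈236, directly above the pocket at x≈239, with the oil bottle clear. Lowering.

>>> apply_moves([
  {"tx": -0.5, "ty": 1, "tz": -15, "wx": 0, "wy": 0, "wz": 0},
  {"tx": -0.5, "ty": 1, "tz": -35, "wx": 0, "wy": 0, "wz": 0},
  {"tx": -0.5, "ty": 1, "tz": -55, "wx": 0, "wy": 0, "wz": 0},
  {"tx": -0.5, "ty": 1, "tz": -70, "wx": 0, "wy": 0, "wz": 0},
  {"tx": -0.5, "ty": 1, "tz": -78, "wx": 0, "wy": 0, "wz": 0},
  {"tx": -0.5, "ty": 1, "tz": -84, "wx": 0, "wy": 0, "wz": 0},
  {"tx": -0.5, "ty": 1, "tz": -90, "wx": 0, "wy": 0, "wz": 0},
  {"tx": -0.5, "ty": 1, "tz": -95, "wx": 0, "wy": 0, "wz": 0},
  {"tx": -0.5, "ty": 1, "tz": -95, "wx": 0, "wy": 0, "wz": 0},
])

```text
time_s: 19.4
eef_pos: [0.4919, 0.1165, 0.2336]
tcp_rot: [0.0, 0.995, -0.105, -0.0]
force: [0.5, -0.4, -1.1]
grip_width: 0.0273
grasp_force: 35.0
```

>>> apply_moves([
  {"tx": 0, "ty": 0, "tz": -10, "wx": 0, "wy": 0, "wz": 0},
  {"tx": 0, "ty": 0, "tz": -20, "wx": 0, "wy": 0, "wz": 0},
  {"tx": 0, "ty": 0, "tz": -30, "wx": 0, "wy": 0, "wz": 0},
  {"tx": 0, "ty": 0, "tz": -40, "wx": 0, "wy": 0, "wz": 0},
  {"tx": 0, "ty": 0, "tz": -50, "wx": 0, "wy": 0, "wz": 0},
  {"tx": 0, "ty": 0, "tz": -58, "wx": 0, "wy": 0, "wz": 0},
  {"tx": 0, "ty": 0, "tz": -64, "wx": 0, "wy": 0, "wz": 0},
  {"tx": 0, "ty": 0, "tz": -68, "wx": 0, "wy": 0, "wz": 0},
  {"tx": 0, "ty": 0, "tz": -68, "wx": 0, "wy": 0, "wz": 0},
])

```text
time_s: 20.52
eef_pos: [0.492, 0.1165, 0.1657]
tcp_rot: [0.0, 0.995, -0.105, -0.0]
force: [-0.7, -0.2, -1.2]
grip_width: 0.0278
grasp_force: 35.0
```

Now the last 7 mm, slowly, until the floor is felt.

>>> apply_moves([
  {"tx": 0, "ty": 0, "tz": -1.5, "wx": 0, "wy": 0, "wz": 0},
  {"tx": 0, "ty": 0, "tz": -3, "wx": 0, "wy": 0, "wz": 0},
  {"tx": 0, "ty": 0, "tz": -4.5, "wx": 0, "wy": 0, "wz": 0},
  {"tx": 0, "ty": 0, "tz": -5.5, "wx": 0, "wy": 0, "wz": 0},
  {"tx": 0, "ty": 0, "tz": -5.5, "wx": 0, "wy": 0, "wz": 0},
], grip=1, grip_force=15)

```text
time_s: 21.15
eef_pos: [0.492, 0.1165, 0.1603]
tcp_rot: [0.0, 0.995, -0.105, -0.0]
force: [-0.4, -0.2, -2.8]
grip_width: 0.0279
grasp_force: 15.0
```

>>> apply_moves([
  {"tx": 0, "ty": 0, "tz": -0.5, "wx": 0, "wy": 0, "wz": 0},
  {"tx": 0, "ty": 0, "tz": -1, "wx": 0, "wy": 0, "wz": 0},
  {"tx": 0, "ty": 0, "tz": -1, "wx": 0, "wy": 0, "wz": 0},
])

```text
time_s: 21.52
eef_pos: [0.492, 0.1165, 0.1593]
tcp_rot: [-0.0, 0.995, -0.105, -0.0]
force: [0.7, -0.1, -0.9]
grip_width: 0.0279
grasp_force: 15.0
```

>>> apply_moves([
  {"tx": 0, "ty": 0, "tz": -0.5, "wx": 0, "wy": 0, "wz": 0},
  {"tx": 0, "ty": 0, "tz": -1, "wx": 0, "wy": 0, "wz": 0},
  {"tx": 0, "ty": 0, "tz": -1, "wx": 0, "wy": 0, "wz": 0},
])

```text
time_s: 21.9
eef_pos: [0.4922, 0.1165, 0.1586]
tcp_rot: [-0.0, 0.995, -0.105, 0.0]
force: [-0.2, -1.1, 1.5]
grip_width: 0.0277
grasp_force: 15.0
```

>>> apply_moves([
  {"tx": 0, "ty": 0, "tz": -0.4, "wx": 0, "wy": 0, "wz": 0},
  {"tx": 0, "ty": 0, "tz": -0.8, "wx": 0, "wy": 0, "wz": 0},
  {"tx": 0, "ty": 0, "tz": -0.8, "wx": 0, "wy": 0, "wz": 0},
  {"tx": 0, "ty": 0, "tz": -0.8, "wx": 0, "wy": 0, "wz": 0},
])

```text
time_s: 22.4
eef_pos: [0.4927, 0.1166, 0.1584]
tcp_rot: [-0.0, 0.995, -0.105, 0.001]
force: [-0.8, -1.2, 7.5]
grip_width: 0.0276
grasp_force: 15.0
```

It is standing on the floor: the load has risen to +7.5 N and descent has stopped at the expected height. Releasing gently, then withdrawing straight up.

>>> apply_moves([
  {"tx": 0, "ty": 0, "tz": 0, "wx": 0, "wy": 0, "wz": 0},
  {"tx": 0, "ty": 0, "tz": 0, "wx": 0, "wy": 0, "wz": 0},
  {"tx": 0, "ty": 0, "tz": 0, "wx": 0, "wy": 0, "wz": 0},
  {"tx": 0, "ty": 0, "tz": 0, "wx": 0, "wy": 0, "wz": 0},
  {"tx": 0, "ty": 0, "tz": 0, "wx": 0, "wy": 0, "wz": 0},
  {"tx": 0, "ty": 0, "tz": 0, "wx": 0, "wy": 0, "wz": 0},
  {"tx": 0, "ty": 0, "tz": 0, "wx": 0, "wy": 0, "wz": 0},
  {"tx": 0, "ty": 0, "tz": 0, "wx": 0, "wy": 0, "wz": 0},
], grip=0)

```text
time_s: 23.4
eef_pos: [0.492, 0.1165, 0.1575]
tcp_rot: [-0.0, 0.995, -0.105, 0.0]
force: [-0.4, -0.7, 0.8]
grip_width: 0.0863
grasp_force: 0.0
```

>>> apply_moves([
  {"tx": 0, "ty": 0, "tz": 15, "wx": 0, "wy": 0, "wz": 0},
  {"tx": 0, "ty": 0, "tz": 35, "wx": 0, "wy": 0, "wz": 0},
  {"tx": 0, "ty": 0, "tz": 60, "wx": 0, "wy": 0, "wz": 0},
  {"tx": 0, "ty": 0, "tz": 90, "wx": 0, "wy": 0, "wz": 0},
  {"tx": -40, "ty": 0, "tz": 120, "wx": 0, "wy": 0, "wz": 0},
  {"tx": -40, "ty": 0, "tz": 120, "wx": 0, "wy": 0, "wz": 0},
  {"tx": -40, "ty": 0, "tz": 120, "wx": 0, "wy": 0, "wz": 0},
  {"tx": -40, "ty": 0, "tz": 120, "wx": 0, "wy": 0, "wz": 0},
])

```text
time_s: 24.4
eef_pos: [0.4522, 0.1162, 0.2769]
tcp_rot: [-0.0, 0.994, -0.105, -0.001]
force: [0.4, 0.0, -0.9]
grip_width: 0.087
grasp_force: 0.0
```

```bash
python3 -c "
from h import *
o=arm.observe();print(o['time_s'],o['eef_pos'],o['force'],o['joint_vel'],o['grasp_force'])
a=snap('wrist');s=snap('scene')
u,v=proj(cal('scene'),(.4925,.1155,.15)).astype(int)
d=cv2.resize(s[v-60:v+70,u-50:u+50],(346,450),interpolation=cv2.INTER_CUBIC)
e=cv2.resize(a[0:384,128:512],(450,450))
cv2.imwrite('pics/e.png',np.hstack([d,e])[:,:,::-1])"
```

```text
24.4 [0.45217761 0.11624457 0.27687175] [ 0.37640222  0.00189669 -0.91564652] [-0.00011478  0.00710712  0.00073797  0.0035329  -0.0014963   0.00142541
 -0.00087155] 0.0
```

View pics/e.png

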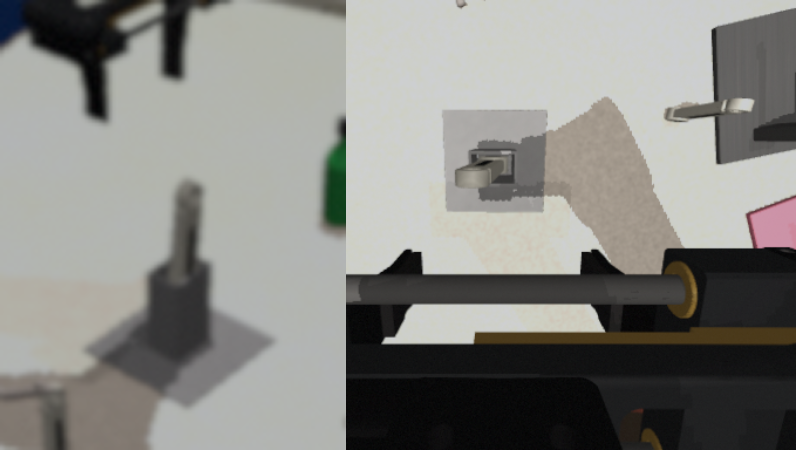

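The crank stands in the pocket, eye up, at (185,230) left and (485,170) right, leaning a little. The gripper is clear and still, so I hand in.

```bash
python3 -c "
from bench import arm
print(arm.hand_in())"
```

```text
the job is handed in; nothing more can be done
None
```

The crank arm came off the hook without any sensed contact, was released only once it stood on the pocket floor, and the job was handed in at about 24 s; no verdict was returned.

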